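# Tap a bar home in the drilling jig and clamp it

### The job

The flat bar lies loose in the channel of the drilling jig, short of the stop that is hidden under the drill plate. Take the mallet by its handle and tap the bar along with a face of the mallet's head, gently and a few millimetres at a time, coming off it between taps, until it rests against the stop; do not drive the stop rod back, and do not push the bar with the hand. Then swing the cam clamp's lever fully closed to hold the bar and lay the mallet flat on the bench, not touching the jig or the bar, leaving the blue bin, the tin and the spanner where they are.

Things in the scene. Friction and masses are not known exactly. Their poses are not given: they have to be found in the camera images.
- jig: Steel drilling jig bolted to the bench. Origin: underside of the base, on the channel's centre line, half-way along; x runs along the channel to the stop, z up. Base 200 long, y -60 to 52, 14 high. Channel 34 wide (y -17.5 to 16.5) between guides 28.5 high, open end (mouth) at x -100. Drill plate over it x -10 to 80, y -38 to 38, up to 44 high with its screws; thumb screw at x 90, 51 high. Cam clamp on the -y side.
- rod_end (a point): Outer end of the stop rod, sticking out behind the jig: centre of the end face of its brass knob (22 diameter), 20 above the bench; x is the jig's x. The rod's inner end is the stop, out of sight under the drill plate at the height of the bar; where it is set varies. Only friction holds the rod: about 14 N along it shifts it, and it must stay where it is set, to within 2.5.
- bar_tail (a point): Centre of the flat bar's outer end face, the face to tap, 20 above the bench; x runs along the bar to the stop. Bare metal bar 170 long, 32 wide, 12 thick, about 0.5 kg, flat on the jig's base with 1 play each side. It sticks out of the mouth by 50 to 62 at the start, 15 to 39 short of the stop, and by at least 20 when home. It slides with a drag of about 2 to 5 N.
- mallet_grip (a point): Where to hold the mallet (0.3 kg): on the axis of its wooden handle, 15 above the bench as it lies; x runs along the handle to the butt, z up. Handle 20 wide (y), 24 high from x -30 to 100, then a butt 24 wide, 30 high to x 145. Head: a cylinder 30 in diameter, 74 long, parallel to y, centred at x -45; its two flat white faces are at y +37 and -37, and either may be used.
- clamp (a joint): Angle of the cam clamp's lever about the upright pivot: 0 fully open (0 to 0.25 at the start), 1.6 fully closed, at its end stop; closing turns it clockwise seen from above. It stays where it is left; about 2 N at the ball moves it, rising to about 8 N over the last 0.4, where the cam grips the bar.
- clamp_pivot (a point): Point on the clamp's pivot axis, 40 above the bench (the height of the outer lever).
- clamp_ball (a point): Centre of the black ball, 22 in diameter, at the end of the lever, 95 from the pivot axis and 40 above the bench. The lever is a round steel bar 10 in diameter, at this height over its outer 45.
- bin_mid (a point): Bystander: open blue plastic bin with grey pipe fittings, 150 x 100 x 60; this point is half-way up its centre.
- tin_mid (a point): Bystander: upright metal tin, 68 in diameter and 75 high; this point is half-way up its centre.
- spanner: Bystander: steel spanner 170 long lying on the bench; origin about its middle.
Not all that is in view belongs to the job. There is more than one size of the part that bears mallet_grip; the job needs the middle-sized. Of the things that look like the part that bears bar_tail, the larger one is meant.

How it is judged:
On the way, in this order (a step that is already met when the one before it is completed fails the run):
1. the mallet is held clear of the bench (height (world z) of mallet_grip above 0.022 m and contact force between the fingers and mallet above 1 N), for 0.1 s.
2. a first part of the way has been tapped: the bar has gone 3 mm or more, the mallet is off it, and it is still 2 to 13 mm short of the stop, the clamp open (distance of bar_tail from where it was at the start of the episode above 0.003 m and contact force between mallet and bar below 0.05 N and x of bar_tail in the frame of rod_end between -0.295 and -0.284 m and value of joint clamp below 0.6 rad), for 0.05 s.
3. the bar is home against the stop (gap under 1.5 mm), the clamp still open (x of bar_tail in the frame of rod_end above -0.2835 m and value of joint clamp below 0.6 rad), for 0.1 s.
4. the clamp is closed (value of joint clamp above 1.45 rad), for 0.2 s.
At the end, for the whole second after the job is handed in: The bar's inner end is within 1.5 mm of the stop, the stop rod is within 2.5 mm of where it was set, the bar lies flat in the channel, the clamp lever is at 1.45 rad or more, and the mallet lies at rest on the bench, not touching the jig or the bar (x of bar_tail in the frame of rod_end above -0.2835 m and distance of rod_end from where it was at the start of the episode below 0.0025 m and z of bar_tail in the frame of jig below 0.023 m and value of joint clamp above 1.45 rad and height (world z) of mallet_grip below 0.019 m and contact force between mallet and jig below 0.05 N and contact force between mallet and bar below 0.05 N and linear speed of mallet below 0.02 m/s).
It fails at once if the stop rod is driven back (2.5 mm or more) (distance of rod_end from where it was at the start of the episode above 0.0025 m).
It fails at once if the bar is pushed by the gripper instead of the mallet (contact force between any of the fingers, the arm and bar above 0.5 N).
It fails at once if the bar is struck hard (it moves faster than 0.25 m/s) (linear speed of bar above 0.25 m/s).
It fails at once if the bin, the tin or the spanner is moved more than 30 mm (distance of any of bin_mid, tin_mid, spanner from where it was at the start of the episode above 0.03 m).
It also fails if it takes over 72 s, if anything falls off the work surface, if the arm or the gripper's body presses on something with over 40 N, if the wrist force passes 120 N, or if a joint passes its speed limit or range.

### The arm

A 7-joint arm with a two-finger parallel gripper is mounted at the origin on the work surface. World frame = base frame: x ahead of the robot, y to its left, z up, the work surface at z = 0. Lengths are in m, angles in rad, forces in N, time in s.
With the tool pointing down it reaches from about 0.425 to 0.925 m from the base axis. Payload 6.8 kg.
Tool frame: the origin (TCP) lies at the very end of the fingers, on their centre line; the grasp point (between the pads) lies 19 mm behind it; z points along the fingers, y is the line along which they close (so a half turn about z gives the same grasp; the last joint's range is limited). The gripper opens to 85 mm and grips with 20 to 120 N. Pads are 22 mm wide; open, the fingers measure 114 mm over their backs; the gripper's body (76 mm by 85 mm) begins 54 mm behind the grasp point. The pads swing forward as they close: fully open they stand 13 mm farther back than shut.
Start: joints at [1.062, 0.477, 0.022, 1.555, -0.011, 1.109, -0.083], TCP at [0.263, -0.622, 0.201] pointing down, gripper open.
Joint ranges: [-2.96, 2.96], [-0.34, 2.1], [-1.41, 1.46], [0.24, 2.44], [-1.37, 4.51], [0.17, 1.92], [-2.96, 2.96]. Speed limits (rad/s): [2.39, 2.39, 3.14, 3.14, 3.14, 3.14, 3.14].

### API

Orientations are given as a rotation vector (axis times angle).
In Python, from bench import get_obs, viewer, r gives the robot as it stands. The module is installed in compiled form; this text tells all that it offers.
- The arm moves only by the tool play_rows, never from a script. Its argument "commands" is a list that holds one entry, the list of rows, each a list of 5 numbers: the gripper's target within -1 to 1 (shut at 1, half-way at 0, fully open at -1), then the shift along the tool's x, y, z scaled (see below), then the turn about the tool's z scaled (see below). A call has 1 to 12 rows; each row is the pose to reach, as a shift and turn from the pose commanded when the call began, along the tool's axes at that moment; what a row does not reach only later rows make up. The controller multiplies each number of a shift by 0.2 m and each number of a turn by pi/2 rad. A row lasts 1/12 s, in which the tool goes at most 41.7 mm and 7.16 degrees, less where a joint would pass 70% of its speed; a pose out of reach is approached as far as the arm can. A call with a number of a shift or a turn outside -1 to 1 is refused whole. A call with a gripper value outside its range is refused whole. The fingers move at their own pace and stop on an object; "grip_force" is the grip in N (left out, the last holds). Time passes only in rows, so rows that repeat a pose let the fingers close. It gives the time, the measured TCP pose, the force, the opening and the grip force at its end, in the units of the state.
- get_obs(): the state, without advancing time (a new reading comes with each control period).
- viewer.grab_frame(name): name is "scene" or "top" or "wrist"; returns a dict with "pixels" (480x640x3 uint8, red, green, blue), "fovy" (degrees; the focal length in pixels is half the picture's height over the tangent of half this angle, whatever the lens; pixels are square), "cx", "cy" (the principal point, pixels), "world_to_cam" (4x4, takes a point from world to camera coordinates); the wrist camera has in their place "hand_eye" (4x4, takes a point from camera to tool coordinates, whose origin is the TCP and whose axes are the flange's). Camera axes: x right, y up, looking along -z (the intrinsics and any distortion apply to the point x, -y, -z); pixel columns grow to the right and rows downward; lengths in m; the calibration is good to about 2 mm. A picture is of the moment at which its call begins: read the wrist's pose just before it. There is no depth.
- r.hand_in(): hands the job in; it is judged then, once.
Trained networks look in a picture, given as the dict that the camera call returned (one of the last four; its "shot" number tells which), for a name from the list of things; names that differ only in an ending like _2 or _b are one class to them, and where a whole thing is asked for, a point or a joint stands for the part that bears it (a point fixed in the world has none). Each returns a list of dicts, best first, with "score" (0 to 1); they miss things now and then, are a little off and sometimes report something else, mostly with a low value. They report only what shows in the picture. A call takes as long as a camera call. They do not tell look-alikes from the thing itself.
- viewer.trace(picture, thing): "pixels" (480x640 bool, what is visible of it) and "rect" ([left, top, right, bottom] in pixels, round what is visible of it).
The state is a dict: "clock": time; "joints": joint angles; "qvel": joint speeds; "tau": joint torques, N m; "tcp_pos": TCP position; "orientation": TCP orientation; "contact_force": force on the tool from outside, world axes, zero at the start; "moment": the same for the moment, N m; "grip_width": finger opening in m; "gripper_force": force on a finger pad.
Only numpy, scipy, OpenCV 4.12 (cv2) and the standard library are available. Lean on these libraries where they do the work, as an engineer would, in place of code of your own. Each camera call takes 0.05 s, during which the arm holds its last target. There are 200 camera calls.

## Working session

There is one attempt and no reset: what is moved stays moved. The work goes in short steps, Python scripts to look and compute and a tool call to move; the robot and the scene stay as the last step left them, time stands still between calls to the robot, and variables do not carry over. Pictures are saved under pics/ and viewed, at most 10 in all, crops included, and the job is handed in when it is done.

Besides the shell and the picture viewer there is one more tool, called after "Emit:" by a JSON object that holds its "method" and its "body", one argument or row to a line. play_rows: Moves the arm, as the interface text tells. Shifts and turns lie within -1 to 1; 1 stands for 0.2 m of shift or pi/2 rad of turn. Its arguments: {"type":"object","properties":{"commands":{"type":"array","items":{"type":"array","items":{"type":"array","items":{"type":"number","minimum":-1,"maximum":1}}}},"grip_force":{"type":"number"}},"required":["commands"]}

```bash
mkdir -p pics; cat > h.py <<'E'
import numpy as np, cv2
from bench import get_obs, viewer, r
from scipy.spatial.transform import Rotation as R
def K(p):
    f=240/np.tan(np.radians(p['fovy'])/2); return f
def ray(p,uv,z,T=None):
    """pixel -> world point at height z"""
    f=K(p); d=np.array([(uv[0]-p['cx'])/f,-(uv[1]-p['cy'])/f,-1.])
    M=np.linalg.inv(p['world_to_cam']) if 'world_to_cam' in p else T@p['hand_eye']
    o=M[:3,3]; w=M[:3,:3]@d
    return o+w*(z-o[2])/w[2]
def toolT(o):
    T=np.eye(4); T[:3,:3]=R.from_rotvec(o['orientation']).as_matrix(); T[:3,3]=o['tcp_pos']; return T
def proj(p,P,T=None):
    M=p['world_to_cam'] if 'world_to_cam' in p else np.linalg.inv(T@p['hand_eye'])
    c=M[:3,:3]@np.asarray(P)+M[:3,3]; f=K(p)
    return np.array([p['cx']+f*c[0]/-c[2],p['cy']-f*c[1]/-c[2]])
def save(p,n): cv2.imwrite('pics/'+n+'.png',p['pixels'][:,:,::-1])
E
python3 - <<'E'
from h import *
np.set_printoptions(precision=4,suppress=True)
o=get_obs();print(o)
for c in ['top','scene']:
    p=viewer.grab_frame(c);save(p,c+'0');print(c,{k:v for k,v in p.items() if k!='pixels'})
    for t in ['jig','rod_end','bar_tail','mallet_grip','clamp','clamp_ball','bin_mid','tin_mid','spanner']:
        print(t,[(round(d['score'],2),[int(x) for x in d['rect']]) for d in viewer.trace(p,t)])
E
```

```text
{'clock': 0.0, 'joints': array([ 1.0619,  0.4778,  0.0223,  1.5564, -0.0115,  1.1093, -0.0831]), 'qvel': array([-0.0016,  0.0004,  0.002 , -0.0016,  0.0011,  0.0002,  0.0013]), 'tau': array([ -0.0005, -59.6456,   1.6073, -28.1198,   0.0124,   0.0093,
         0.0001]), 'tcp_pos': array([ 0.2631, -0.6209,  0.1999]), 'orientation': array([-3.077 , -0.6251,  0.0008]), 'contact_force': array([-0.4146,  0.1292,  0.3197]), 'moment': array([-0.0435,  0.0315,  0.0101]), 'gripper_force': 0.0, 'grip_width': 0.08552623858869807}
top {'fovy': 47.38915562676065, 'cx': 330.95825454220494, 'cy': 248.08741988991136, 'world_to_cam': array([[-0.0007, -1.    ,  0.0005, -0.0748],
       [ 0.9953, -0.0006,  0.097 , -0.5673],
       [-0.097 ,  0.0005,  0.9953, -1.3409],
       [ 0.    ,  0.    ,  0.    ,  1.    ]]), 'shot': 1}
jig [(0.56, [193, 206, 296, 273])]
rod_end []
bar_tail [(0.85, [259, 243, 319, 260]), (0.59, [270, 304, 295, 350])]
mallet_grip [(0.93, [440, 176, 497, 213]), (0.84, [385, 260, 420, 343]), (0.66, [448, 283, 554, 349]), (0.43, [244, 207, 282, 247])]
clamp [(0.85, [244, 203, 285, 243]
[... 283 characters left out ...]
: 240.22668400403273, 'world_to_cam': array([[-0.3336,  0.9426, -0.0152,  0.2499],
       [-0.6989, -0.2364,  0.675 ,  0.3248],
       [ 0.6327,  0.2358,  0.7376, -1.8991],
       [ 0.    ,  0.    ,  0.    ,  1.    ]]), 'shot': 2}
jig [(0.9, [344, 251, 445, 305])]
rod_end [(0.65, [427, 284, 447, 290])]
bar_tail [(0.8, [331, 251, 387, 274]), (0.5, [367, 209, 407, 235])]
mallet_grip [(0.91, [154, 246, 192, 281]), (0.76, [161, 168, 257, 197]), (0.64, [248, 182, 299, 236])]
clamp [(0.8, [358, 267, 389, 306])]
clamp_ball [(0.8, [360, 268, 391, 305])]
bin_mid [(0.57, [198, 247, 265, 314]), (0.51, [247, 182, 300, 234])]
tin_mid []
spanner [(0.76, [487, 241, 525, 288]), (0.18, [347, 252, 446, 304])]
```

```bash
python3 - <<'E'
import cv2
a=cv2.imread('pics/top0.png')[140:360,110:570]
cv2.imwrite('pics/top0c.png',cv2.resize(a,(800,383),interpolation=cv2.INTER_CUBIC))
E
```

```text
(no output)
```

View pics/top0c.png

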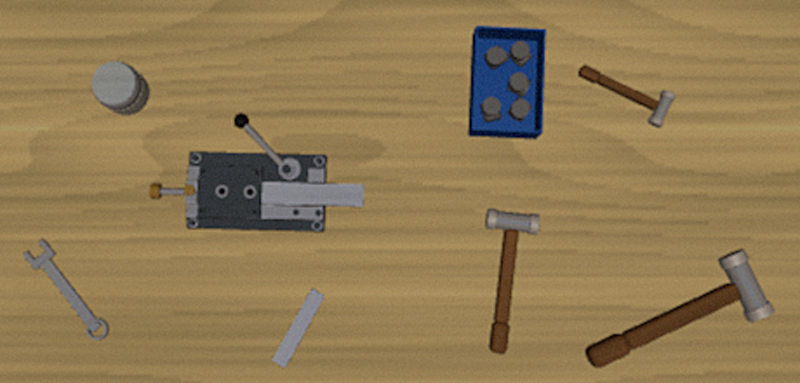

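The top picture shows three mallets: small at about (470,195), middle-sized at (403,301) and large at (501,316). There are two bars: the larger in the jig at (289,251), and a loose smaller one at (282,327). I choose the mallet at (403,301) and the jig's bar. The channel runs to the image left, which is world +y, and the clamp lever is on the +x side.

```bash
python3 - <<'E'
from h import *
np.set_printoptions(precision=4,suppress=True)
p=viewer.grab_frame('top')
def line(m):
    ys,xs=np.nonzero(m); return np.array([ray(p,(x,y),0.015)[:2] for x,y in zip(xs,ys)])
for t in ['mallet_grip','bar_tail','jig','clamp','tin_mid','spanner','bin_mid']:
    for d in viewer.trace(p,t):
        if d['score']<.5: continue
        P=line(d['pixels']); b=cv2.minAreaRect((P*1000).astype(np.float32))
        print(t,round(d['score'],2),[int(v) for v in d['rect']],'c',b[0],'size',b[1],'ang',b[2])
s=1/1.739
for n,uv,z in [('pivot',(290,168),.04),('ball',(241,121),.04),('rodend',(150,190),.02),('tail',(364,195),.026),('jigTL',(188,152),.014),('jigTR',(327,154),.014),('jigBL',(187,230),.014),('jigBR',(326,232),.014),('headL',(486,219),.025),('headR',(538,223),.025),('butt',(498,352),.02)]:
    print(n,ray(p,(110+uv[0]*s,140+uv[1]*s),z))
i=p['pixels'][240:350,370:440]; cv2.imwrite('pics/m.png',cv2.resize(i[:,:,::-1],None,fx=5,fy=5,interpolation=cv2.INTER_CUBIC))
E
```

```text
mallet_grip 0.73 [447, 281, 553, 346] c (377.7530822753906, -488.7156982421875) size (100.98008728027344, 270.7969055175781) ang 25.68462371826172
mallet_grip 0.71 [389, 258, 418, 344] c (434.52081298828125, -257.5609436035156) size (75.56298828125, 206.609130859375) ang 89.0682373046875
bar_tail 0.65 [257, 243, 319, 260] c (559.9124755859375, 30.812252044677734) size (146.57777404785156, 32.945220947265625) ang 89.96532440185547
bar_tail 0.56 [266, 304, 299, 352] c (367.9237060546875, 50.31956100463867) size (21.2952880859375, 114.58479309082031) ang 61.48012924194336
jig 0.69 [195, 205, 296, 274] c (592.20263671875, 140.4792022705078) size (255.21173095703125, 168.00738525390625) ang 89.96414947509766
clamp 0.63 [243, 205, 283, 243] c (630.7138671875, 97.9315185546875) size (125.05827331542969, 28.588985443115234) ang 45.0906982421875
tin_mid 0.74 [159, 176, 195, 201] c (716.1805419921875, 314.47052001953125) size (88.28812408447266, 68.56718444824219) ang 63.42803955078125
spanner 0.95 [122, 276, 170, 334] c (418.3585205078125, 383.72833251953125) size (164.03208923339844, 38.97022247314453) ang 36.44356918334961
bin_mid 0.89 [379, 157, 422, 223] c (724.6268920898438, -253.40003967285156) size (107.93592071533203, 164.7086639404297) ang 87.04413604736328
pivot [0.5948 0.0595 0.04  ]
ball [0.6628 0.1304 0.04  ]
rodend [0.5652 0.2637 0.02  ]
tail [ 0.5573 -0.046   0.026 ]
jigTL [0.6215 0.211  0.014 ]
jigTR [0.6184 0.0083 0.014 ]
jigBL [0.5076 0.2103 0.014 ]
jigBR [0.5046 0.0091 0.014 ]
headL [ 0.5226 -0.2214  0.025 ]
headR [ 0.5168 -0.296   0.025 ]
butt [ 0.3333 -0.2369  0.02  ]
```

View pics/m.png

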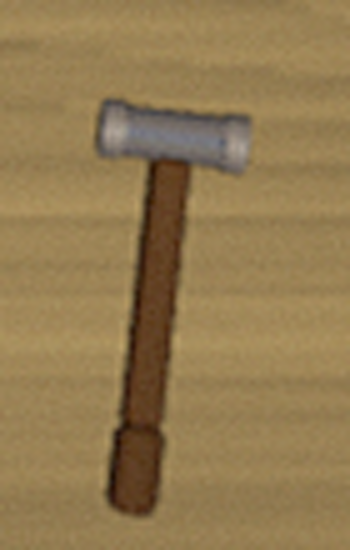

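The close crop shows the middle mallet: 75 x 206 mm, head at the top, butt at (132,512) in the crop. The handle axis is about -6.7° from world x. I estimate the grip at (0.475, -0.2535).

Emit:
{"method": "play_rows", "body": {
  "commands": [
    [[-1, 0.85, -0.64, 0, 0.33], [-1, 0.85, -0.64, 0, 0.33], [-1, 0.85, -0.64, 0, 0.33], [-1, 0.85, -0.64, 0, 0.33], [-1, 0.85, -0.64, 0, 0.33], [-1, 0.85, -0.64, 0, 0.33], [-1, 0.85, -0.64, 0, 0.33]]
  ],
  "grip_force": 100
}}

```text
clock: 1.98
tcp_pos: [0.3728, -0.434, 0.2012]
orientation: [-3.136, 0.173, -0.002]
contact_force: [-0.6, -0.3, -0.3]
grip_width: 0.0852
gripper_force: 0.0
```

Emit:
{"method": "play_rows", "body": {
  "commands": [
    [[-1, 0.41, -0.95, 0, 0], [-1, 0.41, -0.95, 0, 0], [-1, 0.41, -0.95, 0, 0], [-1, 0.41, -0.95, 0, 0], [-1, 0.41, -0.95, 0, 0], [-1, 0.41, -0.95, 0, 0], [-1, 0.41, -0.95, 0, 0], [-1, 0.41, -0.95, 0, 0]]
  ]
}}

```text
clock: 2.65
tcp_pos: [0.473, -0.2603, 0.2009]
orientation: [3.135, -0.187, -0.001]
contact_force: [-0.7, -0.2, 0.0]
grip_width: 0.0853
gripper_force: 0.0
```

```bash
cat > w.py <<'E'
from h import *
import sys
np.set_printoptions(precision=4,suppress=True)
o=get_obs(); T=toolT(o); p=viewer.grab_frame('wrist'); save(p,sys.argv[1])
print(o['tcp_pos'],p['hand_eye'],p['fovy'])
for t in sys.argv[2:]:
    for d in viewer.trace(p,t):
        ys,xs=np.nonzero(d['pixels']); P=np.array([ray(p,(x,y),.015,T)[:2]*1000 for x,y in zip(xs[::7],ys[::7])])
        print(t,round(d['score'],2),[int(v) for v in d['rect']],cv2.minAreaRect(P.astype(np.float32)))
E
python3 w.py w1 mallet_grip
```

```text
[ 0.473  -0.2603  0.2009] [[-0.0001  0.9565  0.2917  0.0736]
 [ 1.      0.0004 -0.0011  0.0005]
 [-0.0012  0.2917 -0.9565 -0.1733]
 [ 0.      0.      0.      1.    ]] 69.57447025356129
mallet_grip 0.98 [439, 166, 637, 324] ((394.79437255859375, -494.48223876953125), (109.0313949584961, 233.92800903320312), 16.734115600585938)
mallet_grip 0.81 [275, 149, 349, 336] ((430.1644287109375, -247.08251953125), (76.13763427734375, 210.5264434814453), 81.06652069091797)
```

View pics/w1.png

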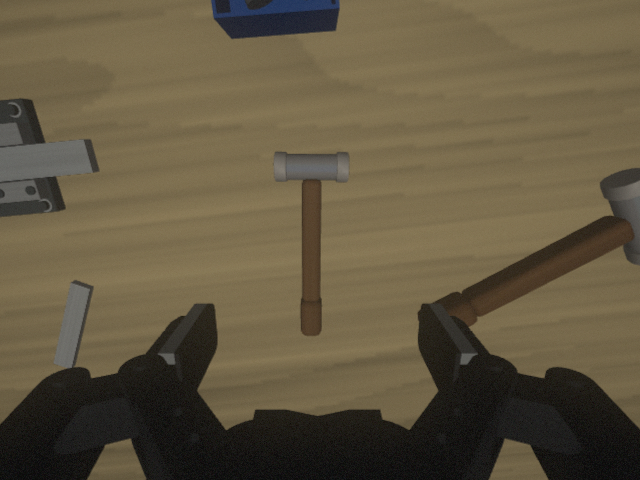

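The wrist picture shows the mallet upright in the image: head at (312,167), handle at (312,240), butt end at (311,335). It is well aligned with the tool.

```bash
python3 - <<'E'
from h import *
np.set_printoptions(precision=4,suppress=True)
o=get_obs(); T=toolT(o); p=viewer.grab_frame('wrist')
H=ray(p,(312,167),.017,T);B=ray(p,(311,335),.012,T)
m=viewer.trace(p,'mallet_grip');m=[d for d in m if d['rect'][0]<360][0]['pixels']
for r_ in (170,200,220,240,260,280,320):
    xs=np.nonzero(m[r_])[0]; print(r_,xs.min(),xs.max(), ray(p,(xs.mean(),r_),.017,T))
d=(B-H)[:2]; L=np.linalg.norm(d); print(H,B,L,np.degrees(np.arctan2(-d[1],-d[0])))
G=H.copy();G[:2]+=d/L*.045; G[2]=0.004; print('grip',G)
print('tool shift',T[:3,:3].T@(G-T[:3,3]), 'yaw',np.degrees(np.arctan2(T[1,0],T[0,0])))
# world coords of jig stuff
for n,uv,z in [('tailL',(89,140),.026),('tailR',(98,172),.014)]: print(n,ray(p,uv,z,T))
E
```

```text
170 273 348 [ 0.5152 -0.2603  0.017 ]
200 301 320 [ 0.4848 -0.2564  0.017 ]
220 301 320 [ 0.4636 -0.2537  0.017 ]
240 302 320 [ 0.4417 -0.2515  0.017 ]
260 302 319 [ 0.419 -0.248  0.017]
280 302 319 [ 0.3955 -0.245   0.017 ]
320 301 321 [ 0.3457 -0.2392  0.017 ]
[ 0.518  -0.2622  0.017 ] [ 0.323  -0.2363  0.012 ] 0.1966948611052129 -7.579734326985709
grip [ 0.4734 -0.2563  0.004 ]
tool shift [ 0.0004 -0.0049  0.1969] yaw -6.958583748623717
tailL [ 0.5701 -0.0522  0.026 ]
tailR [ 0.5394 -0.044   0.014 ]
```

Emit:
{"method": "play_rows", "body": {
  "commands": [
    [[-1, 0, -0.025, 0.2, 0], [-1, 0, -0.025, 0.4, 0], [-1, 0, -0.025, 0.6, 0], [-1, 0, -0.025, 0.8, 0], [-1, 0, -0.025, 0.9, 0], [-1, 0, -0.025, 0.98, 0], [-1, 0, -0.025, 0.98, 0], [1, 0, -0.025, 0.98, 0], [1, 0, -0.025, 0.98, 0], [1, 0, -0.025, 0.98, 0], [1, 0, -0.025, 0.98, 0], [1, 0, -0.025, 0.98, 0]]
  ]
}}

```text
clock: 3.85
tcp_pos: [0.475, -0.2537, 0.006]
orientation: [3.135, -0.185, 0.003]
contact_force: [0.1, 0.2, -0.7]
grip_width: 0.0254
gripper_force: 0.0
```

Emit:
{"method": "play_rows", "body": {
  "commands": [
    [[1, 0, 0, 0, 0], [1, 0, 0, 0, 0], [1, 0, 0, -0.04, 0], [1, 0, 0, -0.1, 0], [1, 0, 0, -0.2, 0], [1, 0, 0, -0.3, 0], [1, 0, 0, -0.3, 0], [1, 0, 0, -0.3, 0]]
  ]
}}

```text
clock: 4.52
tcp_pos: [0.4755, -0.2539, 0.067]
orientation: [3.135, -0.185, 0.006]
contact_force: [-0.4, -0.6, -0.8]
grip_width: -0.0
gripper_force: 0.0
```

```bash
python3 w.py w2 bar_tail
```

```text
[ 0.4755 -0.2539  0.067 ] [[-0.0001  0.9565  0.2917  0.0736]
 [ 1.      0.0004 -0.0011  0.0005]
 [-0.0012  0.2917 -0.9565 -0.1733]
 [ 0.      0.      0.      1.    ]] 69.57447025356129
```

View pics/w2.png

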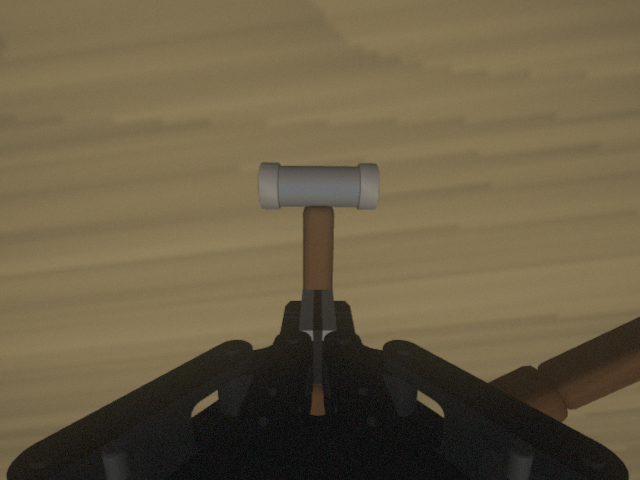

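The picture shows the fingers fully closed at (318,310) with the handle below them. The grip missed: the fingers were still closing, or too high, when I lifted. The mallet still lies flat and in line with the tool, so I'll retry lower and check the force before lifting.

```bash
python3 - <<'E'
from h import *
np.set_printoptions(precision=4,suppress=True)
o=get_obs(); T=toolT(o); p=viewer.grab_frame('wrist')
for uv in [(319,187),(318,215),(318,280),(316.5,400)]:
    P=ray(p,uv,.017,T); print(uv,P,T[:3,:3].T@(P-T[:3,3]))
print(o['tcp_pos'],o['contact_force'])
E
```

```text
(319, 187) [ 0.5172 -0.2602  0.017 ] [0.0436 0.0019 0.0481]
(318, 215) [ 0.4991 -0.2575  0.017 ] [0.0254 0.0013 0.0481]
(318, 280) [ 0.4535 -0.2521  0.017 ] [-0.0205  0.0013  0.0481]
(316.5, 400) [ 0.3535 -0.2392  0.017 ] [-0.1214  0.0002  0.0481]
[ 0.4741 -0.2532  0.0651] [-0.0922 -0.3018 -0.5507]
```

Emit:
{"method": "play_rows", "body": {
  "commands": [
    [[-1, 0, 0, 0, 0], [-1, 0, 0, 0, 0], [-1, 0, 0, 0, 0], [-1, 0, 0, 0, 0], [-1, 0, 0, 0, 0], [-1, 0, 0, 0, 0], [-1, 0, 0, 0.12, 0], [-1, 0, 0, 0.24, 0], [-1, 0, 0, 0.3, 0], [-1, 0, 0, 0.325, 0], [-1, 0, 0, 0.325, 0], [-1, 0, 0, 0.325, 0]]
  ]
}}

```text
clock: 5.67
tcp_pos: [0.4746, -0.2535, 0.0003]
orientation: [3.136, -0.185, 0.001]
contact_force: [0.4, 0.1, -0.1]
grip_width: 0.0853
gripper_force: 0.0
```

Emit:
{"method": "play_rows", "body": {
  "commands": [
    [[1, 0, 0, -0.005, 0], [1, 0, 0, -0.005, 0], [1, 0, 0, -0.005, 0], [1, 0, 0, -0.005, 0], [1, 0, 0, -0.005, 0], [1, 0, 0, -0.005, 0], [1, 0, 0, -0.005, 0], [1, 0, 0, -0.005, 0], [1, 0, 0, -0.005, 0], [1, 0, 0, -0.005, 0]]
  ]
}}

```text
clock: 6.5
tcp_pos: [0.4742, -0.2533, 0.0009]
orientation: [3.136, -0.185, -0.0]
contact_force: [-0.2, -0.7, -0.8]
grip_width: -0.0
gripper_force: 0.0
```

```bash
python3 - <<'E'
from h import *
o=get_obs(); T=toolT(o)
p=viewer.grab_frame('wrist'); print(proj(p,T[:3,3],T), o['gripper_force'],o['grip_width'])
q=viewer.grab_frame('scene'); print(proj(q,T[:3,3]))
a=p['pixels'][100:420,100:540]; u,v=proj(q,T[:3,3]); u=int(u);v=int(v); b=cv2.resize(q['pixels'][v-60:v+40,u-60:u+60],(384,320),interpolation=cv2.INTER_CUBIC)
cv2.imwrite('pics/c1.png',np.hstack([a,b])[:,:,::-1][:, :800])
E
```

```text
[315.94236951 279.88077615] 0.0 -4.048439750788681e-05
[271.37780744 221.13358299]
```

View pics/c1.png

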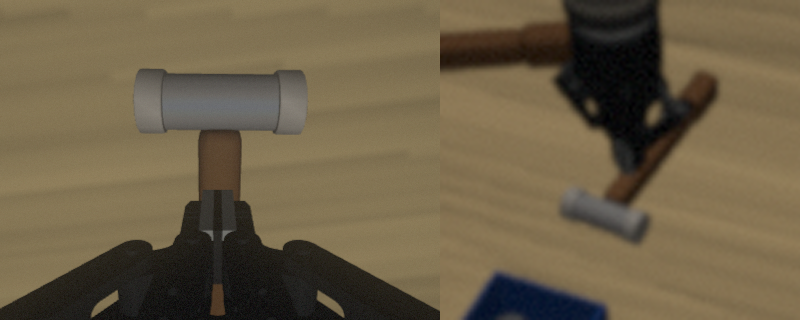

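The crop shows the shut fingertips just above the handle (wrist crop about (217,195)). In the scene half the tip sits about 8 px above where the reported TCP projects. So the fingertips are really higher than reported. I'll probe the bench beside the handle with the shut fingers.

Emit:
{"method": "play_rows", "body": {
  "commands": [
    [[1, 0, 0, -0.15, 0], [1, 0, 0.2, -0.15, 0], [1, 0, 0.25, -0.15, 0], [1, 0, 0.25, -0.05, 0], [1, 0, 0.25, 0, 0], [1, 0, 0.25, 0, 0]]
  ]
}}

```text
clock: 7.1
tcp_pos: [0.4665, -0.3017, -0.0014]
orientation: [-3.134, 0.185, 0.007]
contact_force: [-0.7, 0.4, -0.6]
grip_width: 0.0
gripper_force: 0.0
```

```bash
python3 - <<'E'
from h import *
np.set_printoptions(precision=4,suppress=True)
o=get_obs(); T=toolT(o); print(o['tcp_pos'],o['orientation'],o['joints'],o['contact_force'],o['grip_width'])
p=viewer.grab_frame('wrist'); q=viewer.grab_frame('scene'); t=viewer.grab_frame('top')
u,v=proj(q,T[:3,3]).astype(int); b=cv2.resize(q['pixels'][v-60:v+40,u-60:u+60],(384,320),interpolation=cv2.INTER_CUBIC)
print(proj(q,T[:3,3]),u-60,v-60, proj(p,T[:3,3],T))
cv2.circle(b,(int(60*3.2),int(60*3.2)),3,(255,0,0),1)
cv2.imwrite('pics/c2.png',np.hstack([p['pixels'][100:420,120:520],b])[:,:,::-1])
E
```

```text
[ 0.4665 -0.3017 -0.0014] [-3.134   0.1845  0.0066] [ 0.4969  0.5595 -0.0446  1.9812  0.0409  0.6065 -1.263 ] [-0.7095  0.4034 -0.6216] 5.602300277684643e-06
[256.8556 215.9544] 196 155 [315.9442 279.8801]
```

View pics/c2.png

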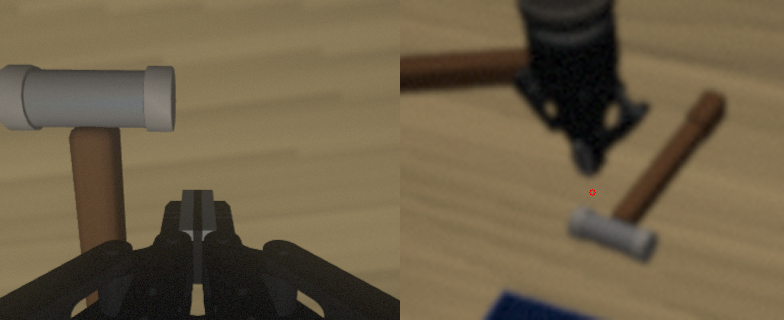

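In the scene crop the tip at (588,174) is about 6 px above the projected TCP at (592,192). That puts the fingers roughly 20 mm above the bench while the state reports z of about 0. I'll descend until I feel contact.

Emit:
{"method": "play_rows", "body": {
  "commands": [
    [[1, 0, 0, 0.02, 0], [1, 0, 0, 0.04, 0], [1, 0, 0, 0.06, 0], [1, 0, 0, 0.06, 0]]
  ]
}}

```text
clock: 7.58
tcp_pos: [0.468, -0.3025, -0.0118]
orientation: [-3.136, 0.184, 0.002]
contact_force: [0.2, 0.4, 0.3]
grip_width: -0.0002
gripper_force: 0.0
```

Emit:
{"method": "play_rows", "body": {
  "commands": [
    [[1, 0, 0, 0.01, 0], [1, 0, 0, 0.02, 0], [1, 0, 0, 0.02, 0]]
  ]
}}

```text
clock: 7.83
tcp_pos: [0.4682, -0.3029, -0.0154]
orientation: [-3.136, 0.185, 0.001]
contact_force: [-0.0, -0.8, 0.4]
grip_width: 0.0
gripper_force: 0.0
```

Emit:
{"method": "play_rows", "body": {
  "commands": [
    [[1, 0, 0, 0.01, 0], [1, 0, 0, 0.015, 0], [1, 0, 0, 0.015, 0]]
  ]
}}

```text
clock: 8.08
tcp_pos: [0.4683, -0.3029, -0.0183]
orientation: [-3.136, 0.185, 0.0]
contact_force: [0.2, 0.6, -1.0]
grip_width: 0.0
gripper_force: 0.0
```

Emit:
{"method": "play_rows", "body": {
  "commands": [
    [[1, 0, 0, 0.01, 0], [1, 0, 0, 0.015, 0], [1, 0, 0, 0.015, 0]]
  ]
}}

```text
clock: 8.33
tcp_pos: [0.4683, -0.3029, -0.0213]
orientation: [-3.136, 0.185, 0.0]
contact_force: [-0.8, -0.3, -0.6]
grip_width: -0.0001
gripper_force: 0.0
```

Emit:
{"method": "play_rows", "body": {
  "commands": [
    [[1, 0, 0, 0.01, 0], [1, 0, 0, 0.015, 0], [1, 0, 0, 0.015, 0]]
  ]
}}

```text
clock: 8.58
tcp_pos: [0.4682, -0.3029, -0.0244]
orientation: [-3.136, 0.185, 0.001]
contact_force: [-0.3, 0.2, 0.4]
grip_width: 0.0005
gripper_force: 0.0
```

Emit:
{"method": "play_rows", "body": {
  "commands": [
    [[1, 0, 0, 0.01, 0], [1, 0, 0, 0.01, 0], [1, 0, 0, 0.01, 0]]
  ]
}}

```text
clock: 8.83
tcp_pos: [0.4683, -0.3029, -0.0262]
orientation: [-3.136, 0.185, 0.0]
contact_force: [1.2, 0.1, -0.5]
grip_width: 0.0003
gripper_force: 0.0
```

Emit:
{"method": "play_rows", "body": {
  "commands": [
    [[1, 0, 0, 0.01, 0], [1, 0, 0, 0.01, 0], [1, 0, 0, 0.01, 0]]
  ]
}}

```text
clock: 9.08
tcp_pos: [0.4683, -0.3029, -0.0282]
orientation: [-3.136, 0.185, 0.0]
contact_force: [-0.0, -0.2, 0.4]
grip_width: -0.0002
gripper_force: 0.0
```

Emit:
{"method": "play_rows", "body": {
  "commands": [
    [[1, 0, 0, 0.01, 0], [1, 0, 0, 0.01, 0], [1, 0, 0, 0.01, 0]]
  ]
}}

```text
clock: 9.33
tcp_pos: [0.4684, -0.3029, -0.0301]
orientation: [-3.136, 0.185, 0.0]
contact_force: [-0.1, -0.5, -0.6]
grip_width: 0.0003
gripper_force: 0.0
```

Emit:
{"method": "play_rows", "body": {
  "commands": [
    [[1, 0, 0, 0.01, 0], [1, 0, 0, 0.01, 0], [1, 0, 0, 0.01, 0]]
  ]
}}

```text
clock: 9.58
tcp_pos: [0.4685, -0.303, -0.0304]
orientation: [3.136, -0.185, 0.0]
contact_force: [-4.8, 3.2, 20.6]
grip_width: -0.0002
gripper_force: 10.1
```

Emit:
{"method": "play_rows", "body": {
  "commands": [
    [[1, 0, 0, 0.01, 0], [1, 0, 0, 0.01, 0], [1, 0, 0, 0.01, 0]]
  ]
}}

```text
clock: 9.83
tcp_pos: [0.4685, -0.3031, -0.0305]
orientation: [3.136, -0.185, 0.0]
contact_force: [-10.7, 6.5, 41.1]
grip_width: -0.0001
gripper_force: 20.7
```

Emit:
{"method": "play_rows", "body": {
  "commands": [
    [[1, 0, 0, 0.01, 0], [1, 0, 0, 0.01, 0], [1, 0, 0, 0.01, 0]]
  ]
}}

```text
clock: 10.08
tcp_pos: [0.4685, -0.3031, -0.0306]
orientation: [3.136, -0.186, 0.0]
contact_force: [-16.2, 10.1, 61.8]
grip_width: 0.0001
gripper_force: 31.3
```

Contact came at a reported z of -0.0303, so true tip height is reported z plus 0.030. I'll use that offset from here on. Next I back up, open and return over the handle.

Emit:
{"method": "play_rows", "body": {
  "commands": [
    [[1, 0, 0, -0.1, 0], [1, 0, 0, -0.3, 0], [-1, 0, 0, -0.45, 0], [-1, 0, -0.15, -0.45, 0], [-1, 0, -0.244, -0.45, 0], [-1, 0, -0.244, -0.45, 0], [-1, 0, -0.244, -0.45, 0], [-1, 0, -0.244, -0.45, 0], [-1, 0, -0.244, -0.45, 0]]
  ]
}}

```text
clock: 10.83
tcp_pos: [0.4737, -0.2556, 0.0537]
orientation: [3.136, -0.187, -0.001]
contact_force: [0.2, -0.9, -0.5]
grip_width: 0.0835
gripper_force: 0.0
```

Emit:
{"method": "play_rows", "body": {
  "commands": [
    [[-1, 0, 0, 0.1, 0], [-1, 0, 0, 0.2, 0], [-1, 0, 0, 0.3, 0], [-1, 0, 0, 0.38, 0], [-1, 0, 0, 0.38, 0]]
  ]
}}

```text
clock: 11.25
tcp_pos: [0.4715, -0.2545, -0.0252]
orientation: [-3.135, 0.187, 0.008]
contact_force: [-0.1, -0.0, 0.3]
grip_width: 0.0851
gripper_force: 0.0
```

Emit:
{"method": "play_rows", "body": {
  "commands": [
    [[-1, 0, 0, 0.018, 0], [1, 0, 0, 0.018, 0], [1, 0, 0, 0.018, 0], [1, 0, 0, 0.018, 0], [1, 0, 0, 0.018, 0], [1, 0, 0, 0.018, 0], [1, 0, 0, 0.018, 0], [1, 0, 0, 0.018, 0], [1, 0, 0, 0.018, 0], [1, 0, 0, 0.018, 0]]
  ]
}}

```text
clock: 12.08
tcp_pos: [0.4745, -0.2549, -0.0248]
orientation: [3.136, -0.185, 0.002]
contact_force: [-0.9, 0.6, 6.0]
grip_width: 0.0182
gripper_force: 97.7
```

The mallet is gripped (18 mm wide, 98 N). I lift it, align it with the channel and bring it to about 25 mm before the bar tail.

Emit:
{"method": "play_rows", "body": {
  "commands": [
    [[1, 0, 0, -0.05, 0], [1, 0, 0, -0.12, 0], [1, 0, 0, -0.2, 0], [1, 0.02, -0.15, -0.2, -0.02], [1, 0.05, -0.3, -0.2, -0.04], [1, 0.08, -0.45, -0.2, -0.065], [1, 0.104, -0.6, -0.2, -0.065], [1, 0.104, -0.7, -0.2, -0.065], [1, 0.104, -0.757, -0.2, -0.065], [1, 0.104, -0.757, -0.2, -0.065], [1, 0.104, -0.757, -0.2, -0.065]]
  ]
}}

```text
clock: 13.0
tcp_pos: [0.5121, -0.1071, 0.0144]
orientation: [3.141, -0.023, -0.001]
contact_force: [-0.2, -1.7, -3.3]
grip_width: 0.0181
gripper_force: 98.3
```

```bash
python3 - <<'E'
from h import *
np.set_printoptions(precision=4,suppress=True)
o=get_obs(); T=toolT(o); print(o['tcp_pos'],o['contact_force'],o['grip_width'])
p=viewer.grab_frame('wrist'); save(p,'w3')
for t in ['mallet_grip','bar_tail','jig','clamp_ball']:
    for d in viewer.trace(p,t): print(t,round(d['score'],2),[int(v) for v in d['rect']])
E
```

```text
[ 0.5121 -0.1071  0.0144] [-0.2173 -1.6691 -3.3256] 0.018092687694541646
bar_tail 0.79 [0, 167, 194, 241]
bar_tail 0.58 [523, 0, 640, 7]
jig 0.59 [1, 70, 111, 293]
```

View pics/w3.png

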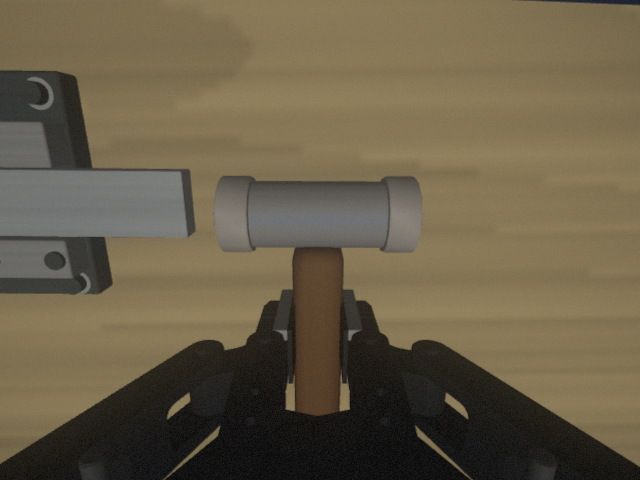

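The wrist picture shows the mallet held level, with its left face at x=216 and the bar tail at about x=189, rows 169–237. They are aligned, with a gap of roughly 23 mm. I lower to tapping height and make a first gentle tap.

Emit:
{"method": "play_rows", "body": {
  "commands": [
    [[1, 0, 0, 0.08, 0], [1, 0, 0, 0.14, 0], [1, 0, 0, 0.16, 0], [1, 0, -0.05, 0.16, 0], [1, 0, -0.08, 0.16, 0], [1, 0, -0.095, 0.16, 0], [1, 0, -0.105, 0.16, 0], [1, 0, -0.115, 0.16, 0], [1, 0, -0.125, 0.16, 0], [1, 0, -0.135, 0.16, 0], [1, 0, -0.135, 0.16, 0]]
  ]
}}

```text
clock: 14.17
tcp_pos: [0.5133, -0.0798, -0.0174]
orientation: [3.141, -0.025, 0.001]
contact_force: [-1.2, -0.4, -3.2]
grip_width: 0.0181
gripper_force: 98.2
```

Emit:
{"method": "play_rows", "body": {
  "commands": [
    [[1, 0, -0.01, 0, 0], [1, 0, -0.02, 0, 0], [1, 0, -0.02, 0, 0]]
  ]
}}

```text
clock: 14.42
tcp_pos: [0.5132, -0.0757, -0.0176]
orientation: [3.141, -0.025, 0.001]
contact_force: [-0.1, -1.9, -1.5]
grip_width: 0.0179
gripper_force: 98.4
```

Emit:
{"method": "play_rows", "body": {
  "commands": [
    [[1, 0, -0.01, 0, 0], [1, 0, -0.02, 0, 0], [1, 0, -0.02, 0, 0]]
  ]
}}

```text
clock: 14.67
tcp_pos: [0.5132, -0.0711, -0.0177]
orientation: [-3.141, 0.024, -0.0]
contact_force: [0.3, -2.5, -1.7]
grip_width: 0.018
gripper_force: 98.4
```

Emit:
{"method": "play_rows", "body": {
  "commands": [
    [[1, 0, 0.02, 0, 0], [1, 0, 0.03, 0, 0], [1, 0, 0.03, 0, 0]]
  ]
}}

```text
clock: 14.92
tcp_pos: [0.5127, -0.0778, -0.0178]
orientation: [-3.141, 0.024, 0.001]
contact_force: [-0.6, 0.6, -2.9]
grip_width: 0.018
gripper_force: 98.2
```

```bash
python3 - <<'E'
from h import *
np.set_printoptions(precision=4,suppress=True)
o=get_obs(); T=toolT(o); print(o['tcp_pos'],o['contact_force'])
a=cv2.imread('pics/top0.png'); t=viewer.grab_frame('top'); save(t,'top1'); q=viewer.grab_frame('scene'); save(q,'sc1')
w=viewer.grab_frame('wrist'); save(w,'w4')
b=t['pixels'][:,:,::-1]
c=lambda i:cv2.resize(i[225:275,190:350],(800,250),interpolation=cv2.INTER_CUBIC)
cv2.imwrite('pics/v1.png',np.vstack([c(a),c(b)]))
g0=cv2.cvtColor(a,6).astype(int); g1=cv2.cvtColor(np.ascontiguousarray(b),6).astype(int)
print(g0[247:256,312:326].mean(0)); print(g1[247:256,306:326].mean(0)); print(g0[246:254,190:206].mean(0))
E
```

```text
[ 0.5127 -0.0778 -0.0178] [-0.6389  0.6082 -2.8528]
[134.3333 133.4444 133.1111 133.1111 133.6667 133.2222 131.4444 127.4444
 127.1111 128.2222 128.1111 126.4444 127.4444 127.    ]
[87.8889 39.6667 65.2222 64.5556 63.5556 66.6667 64.1111 63.2222 65.2222
 66.7778 63.5556 56.1111 63.1111 69.6667 68.2222 65.5556 64.1111 62.7778
 60.3333 61.    ]
[123.5   123.125 123.625 123.    125.125 119.625  99.25   86.125  86.25
  88.375  87.625  66.25   72.875 107.    115.375 113.125]
```

View pics/v1.png

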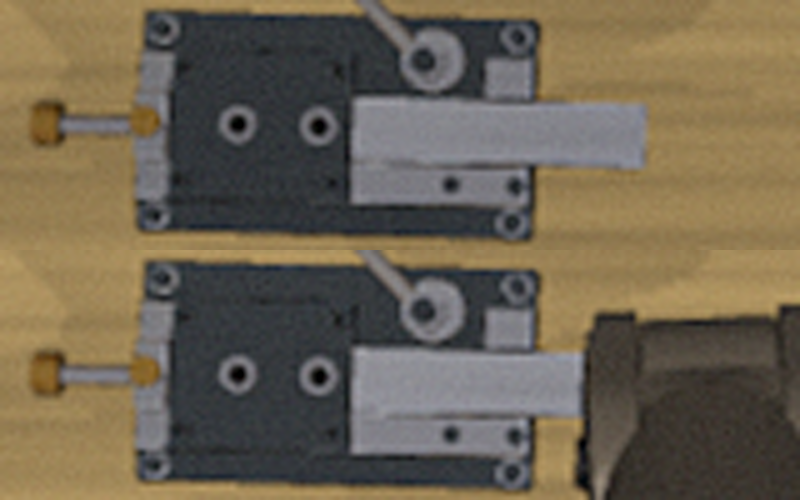

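The two top crops show the knob end at x≈196 px and the initial tail at 319 px, so the starting gap is about 25 mm. The gripper now covers the tail, so I back off 45 mm to see it.

Emit:
{"method": "play_rows", "body": {
  "commands": [
    [[1, 0, 0.12, 0, 0], [1, 0, 0.23, 0, 0], [1, 0, 0.23, 0, 0]]
  ]
}}

```text
clock: 15.32
tcp_pos: [0.5118, -0.1287, -0.0177]
orientation: [3.139, -0.033, -0.0]
contact_force: [-0.8, -1.0, -2.6]
grip_width: 0.0183
gripper_force: 98.4
```

```bash
cat > gap.py <<'E'
from h import *
np.set_printoptions(precision=4,suppress=True)
o=get_obs(); print(o['tcp_pos'],o['contact_force'])
def edge(g,rows,c0,c1):
    """sub-pixel column of the strongest colour step between c0 and c1"""
    pr=g[rows[0]:rows[1],c0:c1].astype(float).mean(0)
    pr=cv2.GaussianBlur(pr,(1,5),0.8) if pr.ndim<2 else np.stack([np.convolve(pr[:,k],[.25,.5,.25],'same') for k in range(3)],1)
    d=np.linalg.norm(pr[2:]-pr[:-2],axis=1)[1:-1]; i=d.argmax(); i=min(max(i,1),len(d)-2)
    a,b,c=d[i-1:i+2]; return c0+2+i+.5*(a-c)/(a-2*b+c)
def meas(p):
    g=p['pixels']; t=edge(g,(248,256),303,330); k=edge(g,(246,254),188,204)
    tw=ray(p,(t+.0,252),.026); kw=ray(p,(k,250),.031)
    return t,k,tw,kw,(kw[1]-tw[1])-.282
im=[]
for i in range(3):
    p=viewer.grab_frame('top'); im.append(p['pixels'])
p['pixels']=np.mean(im,0); print('now',meas(p))
p['pixels']=cv2.imread('pics/top0.png')[:,:,::-1]; print('start',meas(p))
E
python3 gap.py
```

```text
[ 0.5118 -0.1287 -0.0177] [-0.7684 -1.0233 -2.6414]
now (np.float64(314.8329755545156), np.float64(195.74168400423014), array([ 0.5576, -0.0348,  0.026 ]), array([0.5623, 0.2622, 0.031 ]), np.float64(0.014985697310306634))
start (np.float64(318.7642568710178), np.float64(195.76953745558157), array([ 0.5576, -0.0446,  0.026 ]), array([0.5623, 0.2621, 0.031 ]), np.float64(0.02475794965894923))
```

The bar moved 9.8 mm and about 15 mm remains. Two small taps follow, taking it to about 8 mm.

Emit:
{"method": "play_rows", "body": {
  "commands": [
    [[1, 0, -0.12, 0, 0], [1, 0, -0.22, 0, 0], [1, 0, -0.25, 0, 0], [1, 0, -0.265, 0, 0], [1, 0, -0.28, 0, 0], [1, 0, -0.28, 0, 0], [1, 0, -0.25, 0, 0], [1, 0, -0.25, 0, 0], [1, 0, -0.27, 0, 0], [1, 0, -0.285, 0, 0], [1, 0, -0.297, 0, 0], [1, 0, -0.297, 0, 0]]
  ]
}}

```text
clock: 16.47
tcp_pos: [0.5132, -0.0637, -0.0177]
orientation: [-3.141, 0.024, 0.0]
contact_force: [0.2, -0.4, -3.6]
grip_width: 0.0179
gripper_force: 98.7
```

Emit:
{"method": "play_rows", "body": {
  "commands": [
    [[1, 0, 0.05, 0, 0], [1, 0, 0.17, 0, 0], [1, 0, 0.26, 0, 0], [1, 0, 0.26, 0, 0]]
  ]
}}

```text
clock: 16.8
tcp_pos: [0.5119, -0.1217, -0.0176]
orientation: [3.139, -0.033, 0.0]
contact_force: [-0.4, -0.8, -3.3]
grip_width: 0.0181
gripper_force: 98.8
```

```bash
python3 gap.py
```

```text
[ 0.5119 -0.1217 -0.0176] [-0.3863 -0.7907 -3.2928]
now (np.float64(324.33218049260734), np.float64(195.78018902548146), array([ 0.5576, -0.0586,  0.026 ]), array([0.5623, 0.2621, 0.031 ]), np.float64(0.03867046581366668))
start (np.float64(318.7642568710178), np.float64(195.76953745558157), array([ 0.5576, -0.0446,  0.026 ]), array([0.5623, 0.2621, 0.031 ]), np.float64(0.02475794965894923))
```

```bash
sed -i 's/303,330/303,320/' gap.py; python3 gap.py
```

```text
[ 0.5123 -0.1164 -0.0177] [ 0.0384 -1.0281 -3.203 ]
now (np.float64(311.8471068275368), np.float64(195.75763920402986), array([ 0.5576, -0.0273,  0.026 ]), array([0.5623, 0.2622, 0.031 ]), np.float64(0.007470987532270379))
start (np.float64(315.50631478346673), np.float64(195.76953745558157), array([ 0.5576, -0.0365,  0.026 ]), array([0.5623, 0.2621, 0.031 ]), np.float64(0.01660187431285287))
```

About 7.5 mm remains. Smaller taps now, reading the force at the end of each.

Emit:
{"method": "play_rows", "body": {
  "commands": [
    [[1, 0, -0.12, 0, 0], [1, 0, -0.22, 0, 0], [1, 0, -0.25, 0, 0], [1, 0, -0.262, 0, 0], [1, 0, -0.272, 0, 0], [1, 0, -0.28, 0, 0], [1, 0, -0.28, 0, 0]]
  ]
}}

```text
clock: 17.68
tcp_pos: [0.5132, -0.0611, -0.0177]
orientation: [3.141, -0.026, -0.0]
contact_force: [-0.2, 0.3, -2.9]
grip_width: 0.0178
gripper_force: 98.8
```

Emit:
{"method": "play_rows", "body": {
  "commands": [
    [[1, 0, 0.02, 0, 0], [1, 0, 0.02, 0, 0], [1, 0, 0, 0, 0], [1, 0, -0.005, 0, 0], [1, 0, -0.005, 0, 0]]
  ]
}}

```text
clock: 18.1
tcp_pos: [0.5132, -0.0592, -0.0177]
orientation: [3.141, -0.024, -0.0]
contact_force: [-0.3, -0.8, -4.2]
grip_width: 0.0179
gripper_force: 98.8
```

Emit:
{"method": "play_rows", "body": {
  "commands": [
    [[1, 0, 0.02, 0, 0], [1, 0, 0.02, 0, 0], [1, 0, 0, 0, 0], [1, 0, -0.005, 0, 0], [1, 0, -0.005, 0, 0]]
  ]
}}

```text
clock: 18.52
tcp_pos: [0.5134, -0.0578, -0.0177]
orientation: [-3.141, 0.024, -0.0]
contact_force: [0.0, 0.4, -3.6]
grip_width: 0.0183
gripper_force: 98.8
```

Emit:
{"method": "play_rows", "body": {
  "commands": [
    [[1, 0, 0.015, 0, 0], [1, 0, 0.015, 0, 0], [1, 0, 0, 0, 0], [1, 0, -0.005, 0, 0], [1, 0, -0.005, 0, 0], [1, 0, -0.005, 0, 0]]
  ]
}}

```text
clock: 19.02
tcp_pos: [0.5133, -0.057, -0.0177]
orientation: [-3.141, 0.024, -0.0]
contact_force: [0.2, 0.2, -2.3]
grip_width: 0.0177
gripper_force: 98.8
```

Emit:
{"method": "play_rows", "body": {
  "commands": [
    [[1, 0, 0.015, 0, 0], [1, 0, 0.015, 0, 0], [1, 0, 0, 0, 0], [1, 0, -0.005, 0, 0], [1, 0, -0.005, 0, 0], [1, 0, -0.005, 0, 0]]
  ]
}}

```text
clock: 19.52
tcp_pos: [0.5133, -0.056, -0.0177]
orientation: [-3.141, 0.024, -0.0]
contact_force: [-0.3, -0.3, -2.8]
grip_width: 0.0177
gripper_force: 98.8
```

Emit:
{"method": "play_rows", "body": {
  "commands": [
    [[1, 0, 0.05, 0, 0], [1, 0, 0.17, 0, 0], [1, 0, 0.28, 0, 0], [1, 0, 0.28, 0, 0], [1, 0, 0.28, 0, 0]]
  ]
}}

```text
clock: 19.93
tcp_pos: [0.5121, -0.1147, -0.0177]
orientation: [3.141, -0.03, -0.0]
contact_force: [0.1, 1.8, -2.8]
grip_width: 0.0181
gripper_force: 98.8
```

```bash
python3 gap.py
```

```text
[ 0.5121 -0.1147 -0.0177] [ 0.0587  1.8466 -2.7581]
now (np.float64(308.81281663248996), np.float64(195.769877454729), array([ 0.5576, -0.0197,  0.026 ]), array([0.5623, 0.2621, 0.031 ]), np.float64(-0.00015563099506143985))
start (np.float64(315.50631478346673), np.float64(195.76953745558157), array([ 0.5576, -0.0365,  0.026 ]), array([0.5623, 0.2621, 0.031 ]), np.float64(0.01660187431285287))
```

The estimated gap is about 0 and the knob has not moved. I continue with 1 mm taps until the force shows the stop.

Emit:
{"method": "play_rows", "body": {
  "commands": [
    [[1, 0, -0.12, 0, 0], [1, 0, -0.22, 0, 0], [1, 0, -0.26, 0, 0], [1, 0, -0.275, 0, 0], [1, 0, -0.281, 0, 0], [1, 0, -0.285, 0, 0], [1, 0, -0.285, 0, 0], [1, 0, -0.285, 0, 0]]
  ]
}}

```text
clock: 20.75
tcp_pos: [0.5133, -0.056, -0.0177]
orientation: [3.141, -0.026, -0.0]
contact_force: [-0.0, -0.1, -2.7]
grip_width: 0.0177
gripper_force: 98.9
```

Emit:
{"method": "play_rows", "body": {
  "commands": [
    [[1, 0, 0.015, 0, 0], [1, 0, 0.015, 0, 0], [1, 0, 0, 0, 0], [1, 0, -0.005, 0, 0], [1, 0, -0.005, 0, 0], [1, 0, -0.005, 0, 0]]
  ]
}}

```text
clock: 21.25
tcp_pos: [0.5133, -0.0549, -0.0177]
orientation: [3.141, -0.026, -0.0]
contact_force: [0.1, -3.4, -2.1]
grip_width: 0.018
gripper_force: 98.9
```

Emit:
{"method": "play_rows", "body": {
  "commands": [
    [[1, 0, 0.015, 0, 0], [1, 0, 0.015, 0, 0], [1, 0, 0, 0, 0], [1, 0, -0.005, 0, 0], [1, 0, -0.005, 0, 0], [1, 0, -0.005, 0, 0]]
  ]
}}

```text
clock: 21.75
tcp_pos: [0.5132, -0.0548, -0.0177]
orientation: [3.14, -0.027, -0.0]
contact_force: [-0.1, -7.1, -2.8]
grip_width: 0.0179
gripper_force: 99.1
```

Emit:
{"method": "play_rows", "body": {
  "commands": [
    [[1, 0, 0.015, 0, 0], [1, 0, 0.015, 0, 0], [1, 0, 0, 0, 0], [1, 0, -0.004, 0, 0], [1, 0, -0.004, 0, 0], [1, 0, -0.004, 0, 0]]
  ]
}}

```text
clock: 22.25
tcp_pos: [0.5132, -0.0547, -0.0176]
orientation: [3.139, -0.029, -0.0]
contact_force: [0.0, -8.1, -2.4]
grip_width: 0.0179
gripper_force: 99.1
```

The force rose to 7–8 N with no further advance, above the drag, so the bar is home. I back off and lay the mallet down well clear.

Emit:
{"method": "play_rows", "body": {
  "commands": [
    [[1, 0, 0.05, 0, 0], [1, 0, 0.2, 0, 0], [1, 0, 0.4, 0, 0], [1, 0, 0.6, 0, 0], [1, 0, 0.75, 0, 0], [1, 0, 0.75, 0, 0], [1, 0, 0.75, 0.02, 0], [1, 0, 0.75, 0.036, 0], [1, 0, 0.75, 0.036, 0], [1, 0, 0.75, 0.036, 0]]
  ]
}}

```text
clock: 23.08
tcp_pos: [0.5116, -0.201, -0.0248]
orientation: [-3.141, 0.021, -0.001]
contact_force: [-1.7, -2.0, 1.6]
grip_width: 0.0178
gripper_force: 99.9
```

```bash
python3 gap.py
```

```text
[ 0.5116 -0.201  -0.0248] [-1.7375 -2.0246  1.6497]
now (np.float64(307.9718979180453), np.float64(195.7627051921922), array([ 0.5576, -0.0176,  0.026 ]), array([0.5623, 0.2622, 0.031 ]), np.float64(-0.002242900661272196))
start (np.float64(315.50631478346673), np.float64(195.76953745558157), array([ 0.5576, -0.0365,  0.026 ]), array([0.5623, 0.2621, 0.031 ]), np.float64(0.01660187431285287))
```

Emit:
{"method": "play_rows", "body": {
  "commands": [
    [[-1, 0, 0, 0, 0], [-1, 0, 0, 0, 0], [-1, 0, 0, 0, 0], [-1, 0, 0, 0, 0], [-1, 0, 0, -0.1, 0], [-1, 0, 0, -0.3, 0], [-1, 0, 0, -0.5, 0], [1, 0, 0, -0.7, 0], [1, 0, 0, -0.7, 0], [1, 0, 0, -0.7, 0]]
  ]
}}

```text
clock: 24.07
tcp_pos: [0.513, -0.2029, 0.1179]
orientation: [3.14, -0.024, 0.009]
contact_force: [-0.1, 0.5, -0.9]
grip_width: 0.0514
gripper_force: 0.0
```

```bash
python3 - <<'E'
from h import *
np.set_printoptions(precision=4,suppress=True)
o=get_obs(); print(o['tcp_pos'],o['orientation'],o['joints'])
p=viewer.grab_frame('top'); save(p,'top2')
for t in ['mallet_grip','clamp','clamp_ball']:
    for d in viewer.trace(p,t):
        print(t,round(d['score'],2),[int(v) for v in d['rect']])
g=cv2.cvtColor(p['pixels'],cv2.COLOR_RGB2GRAY)
sub=p['pixels'][195:240,225:290].max(2)<45
n,l,s,c=cv2.connectedComponentsWithStats(sub.astype(np.uint8))
for i in range(1,n):
    if s[i,4]>8: print(s[i],c[i]+[225,195],ray(p,c[i]+[225,195],.04))
cc=p['pixels'][190:260,215:315]; cv2.imwrite('pics/cl.png',cv2.resize(cc[:,:,::-1],(800,560),interpolation=cv2.INTER_CUBIC))
E
```

```text
[ 0.513  -0.2029  0.1179] [ 3.1399 -0.0244  0.0088] [ 0.3452  0.3726 -0.1011  1.9309  0.0499  0.8346 -1.3686]
mallet_grip 0.71 [445, 284, 553, 351]
mallet_grip 0.69 [440, 176, 499, 212]
mallet_grip 0.54 [122, 274, 171, 336]
clamp 0.64 [245, 204, 282, 243]
clamp_ball 0.86 [243, 208, 283, 248]
[20 11  8  7 44] [248.2727 208.8636] [0.6646 0.1312 0.04  ]
```

View pics/cl.png

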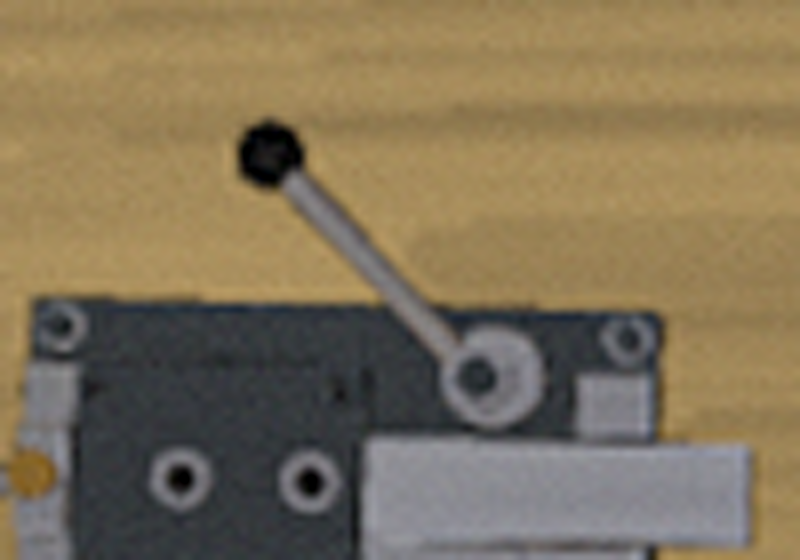

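The crop shows the ball at (270,154), the pivot at (478,377), and the lever running between them. In world terms the ball is near (0.665, 0.131) and the pivot near (0.594, 0.064), 97 mm apart, which fits the given 95. I'll push the lever round with the shut fingers.

Emit:
{"method": "play_rows", "body": {
  "commands": [
    [[1, 0.27, -0.87, 0, 0], [1, 0.27, -0.87, 0, 0], [1, 0.27, -0.87, 0, 0], [1, 0.27, -0.87, 0, 0], [1, 0.27, -0.87, 0, 0], [1, 0.27, -0.87, 0, 0]]
  ]
}}

```text
clock: 24.77
tcp_pos: [0.5681, -0.0225, 0.1136]
orientation: [-3.139, 0.011, 0.003]
contact_force: [0.3, -0.0, 0.3]
grip_width: -0.0002
gripper_force: 0.0
```

Emit:
{"method": "play_rows", "body": {
  "commands": [
    [[1, 0.27, -0.87, 0, 0], [1, 0.27, -0.87, 0, 0], [1, 0.27, -0.87, 0, 0], [1, 0.27, -0.87, 0, 0], [1, 0.27, -0.87, 0, 0], [1, 0.27, -0.87, 0, 0], [1, 0.27, -0.87, 0, 0]]
  ]
}}

```text
clock: 25.35
tcp_pos: [0.6236, 0.1438, 0.1135]
orientation: [3.14, -0.022, -0.004]
contact_force: [0.5, -0.8, -0.4]
grip_width: 0.0002
gripper_force: 0.0
```

```bash
python3 - <<'E'
from h import *
np.set_printoptions(precision=4,suppress=True)
o=get_obs(); T=toolT(o); p=viewer.grab_frame('wrist'); save(p,'w5')
print(o['tcp_pos'],o['orientation'],o['grip_width'])
# lever ball: dark round blob; true camera height is uncertain, so give pixel and 2 estimates
for t in ['clamp_ball','mallet_grip']:
    for d in viewer.trace(p,t): print(t,round(d['score'],2),[int(v) for v in d['rect']])
a=T[:3,3]
W=np.array([[.625,.144],[.6353,.1283],[.6535,.1119],[.6661,.0886],[.6702,.0625],[.6649,.0365],[.6554,.0192],[.6466,.0092]])
for w in W: print(w, (T[:3,:3].T@(np.r_[w,-.006]-a)/.2).round(3))
E
```

```text
[0.6236 0.1438 0.1135] [ 3.1404 -0.0221 -0.0041] 0.00021364651500429394
clamp_ball 0.83 [320, 175, 439, 288]
mallet_grip 0.49 [176, 176, 482, 355]
[0.625 0.144] [ 0.008 -0.002  0.597]
[0.6353 0.1283] [0.061 0.076 0.597]
[0.6535 0.1119] [0.153 0.157 0.597]
[0.6661 0.0886] [0.218 0.272 0.597]
[0.6702 0.0625] [0.24  0.402 0.597]
[0.6649 0.0365] [0.215 0.533 0.597]
[0.6554 0.0192] [0.169 0.62  0.598]
[0.6466 0.0092] [0.126 0.67  0.598]
```

View pics/w5.png

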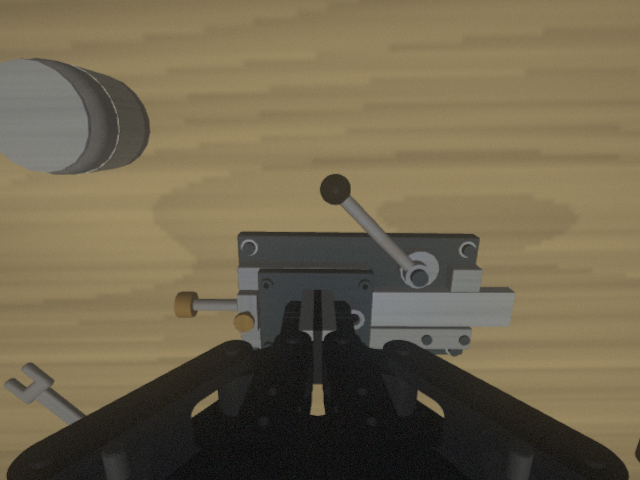

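The wrist picture shows the ball at (335,188), pivot at (417,270) and the shut fingertips at (318,291), left of the lever and clear of the drill plate's edge. I descend beside the lever.

Emit:
{"method": "play_rows", "body": {
  "commands": [
    [[1, 0.03, 0, 0.15, 0], [1, 0.03, 0, 0.3, 0], [1, 0.03, 0, 0.4, 0], [1, 0.03, 0, 0.48, 0], [1, 0.03, 0, 0.54, 0], [1, 0.03, 0, 0.58, 0], [1, 0.03, 0, 0.58, 0]]
  ]
}}

```text
clock: 26.08
tcp_pos: [0.6294, 0.1423, -0.0024]
orientation: [3.14, -0.026, -0.004]
contact_force: [0.2, -0.1, -0.3]
grip_width: -0.0001
gripper_force: 0.0
```

Emit:
{"method": "play_rows", "body": {
  "commands": [
    [[1, 0.016, 0.038, 0, 0], [1, 0.031, 0.076, 0, 0], [1, 0.062, 0.103, 0, 0], [1, 0.093, 0.13, 0, 0], [1, 0.123, 0.157, 0, 0], [1, 0.15, 0.2, 0, 0], [1, 0.172, 0.237, 0, 0], [1, 0.188, 0.272, 0, 0], [1, 0.197, 0.315, 0, 0], [1, 0.204, 0.358, 0, 0], [1, 0.21, 0.402, 0, 0], [1, 0.21, 0.402, 0, 0]]
  ]
}}

```text
clock: 27.08
tcp_pos: [0.6716, 0.0594, -0.001]
orientation: [3.14, -0.029, 0.001]
contact_force: [-0.1, 0.9, 0.1]
grip_width: -0.0002
gripper_force: 0.4
```

```bash
cat > ball.py <<'E'
from h import *
np.set_printoptions(precision=4,suppress=True)
o=get_obs(); print(o['tcp_pos'],o['contact_force'])
q=viewer.grab_frame('scene'); save(q,'sc2')
for t in ['clamp_ball','clamp']:
    for d in viewer.trace(q,t): print(t,round(d['score'],2),[int(v) for v in d['rect']])
P=np.array([.594,.0643,.04])
for a in (43.5,0,-15,-30,-40,-48,-55): print(a,proj(q,P+.095*np.r_[np.cos(np.radians(a)),np.sin(np.radians(a)),0]))
im=q['pixels'][240:320,330:450]; n,l,s,c=cv2.connectedComponentsWithStats((im.max(2)<40).astype(np.uint8))
for i in range(1,n):
    if s[i,4]>6: print(s[i],c[i]+[330,240])
E
python3 ball.py
```

```text
[ 0.6716  0.0594 -0.001 ] [-0.0686  0.941   0.0574]
clamp_ball 0.47 [340, 288, 351, 301]
43.5 [385.9022 299.1533]
0 [356.7755 300.3483]
-15 [347.4787 296.6867]
-30 [339.7471 291.308 ]
-40 [335.7336 286.9799]
-48 [333.2743 283.2074]
-55 [331.705  279.7497]
[14  0 17  8 69] [351.1014 242.7826]
[30  0 16  9 69] [368.7681 243.4928]
[   3    7   87   56 1548] [362.4845 273.3779]
[13 52  7  6 31] [345.871 294.871]
```

The ball, now at (346,295) in the scene view, is at about -19°, so the lever is following. I continue to the end.

Emit:
{"method": "play_rows", "body": {
  "commands": [
    [[1, -0.008, 0.044, 0, 0], [1, -0.016, 0.088, 0, 0], [1, -0.025, 0.131, 0, 0], [1, -0.04, 0.16, 0, 0], [1, -0.055, 0.19, 0, 0], [1, -0.071, 0.218, 0, 0], [1, -0.071, 0.218, 0, 0]]
  ]
}}

```text
clock: 27.82
tcp_pos: [0.6575, 0.0209, -0.0002]
orientation: [-3.138, 0.024, -0.006]
contact_force: [2.6, 7.2, -0.1]
grip_width: -0.0003
gripper_force: 3.1
```

```bash
python3 ball.py
```

```text
[ 0.6575  0.0209 -0.0002] [ 2.6383  7.1767 -0.1461]
43.5 [385.9022 299.1533]
0 [356.7755 300.3483]
-15 [347.4787 296.6867]
-30 [339.7471 291.308 ]
-40 [335.7336 286.9799]
-48 [333.2743 283.2074]
-55 [331.705  279.7497]
[   0    0   90   63 1383] [348.9313 266.0362]
[51 34 34 14 74] [397.7838 281.1081]
```

Emit:
{"method": "play_rows", "body": {
  "commands": [
    [[1, -0.015, 0.015, 0, 0], [1, -0.025, 0.028, 0, 0], [1, -0.025, 0.028, 0, 0]]
  ]
}}

```text
clock: 28.22
tcp_pos: [0.6571, 0.0205, 0.0011]
orientation: [-3.133, 0.019, -0.02]
contact_force: [11.9, 15.3, -6.0]
grip_width: -0.0001
gripper_force: 8.5
```

Emit:
{"method": "play_rows", "body": {
  "commands": [
    [[1, -0.015, 0.012, 0, 0], [1, -0.022, 0.02, 0, 0], [1, -0.022, 0.02, 0, 0]]
  ]
}}

```text
clock: 28.47
tcp_pos: [0.6566, 0.0205, 0.0022]
orientation: [-3.129, 0.015, -0.032]
contact_force: [20.4, 20.9, -9.3]
grip_width: 0.0001
gripper_force: 13.1
```

There is no further motion at about 29 N, so the lever is at its end stop. I back off, rise and check.

Emit:
{"method": "play_rows", "body": {
  "commands": [
    [[1, 0.03, -0.06, 0, 0], [1, 0.05, -0.15, 0, 0], [1, 0.05, -0.15, -0.2, 0], [1, 0.05, -0.15, -0.4, 0], [1, 0.05, -0.3, -0.6, 0], [1, 0.05, -0.5, -0.6, 0], [1, 0.05, -0.7, -0.6, 0], [1, 0.05, -0.7, -0.6, 0]]
  ]
}}

```text
clock: 29.13
tcp_pos: [0.6582, 0.16, 0.121]
orientation: [-3.135, 0.009, -0.004]
contact_force: [-1.6, 3.0, -0.5]
grip_width: 0.0002
gripper_force: 0.0
```

```bash
python3 ball.py; python3 gap.py; python3 - <<'E'
from h import *
p=viewer.grab_frame('top'); save(p,'top3')
for d in viewer.trace(p,'mallet_grip'): print(round(d['score'],2),[int(v) for v in d['rect']])
g=p['pixels'][195:275,255:330].max(2)<45
n,l,s,c=cv2.connectedComponentsWithStats(g.astype(np.uint8))
for i in range(1,n):
    if s[i,4]>15: b=ray(p,c[i]+[255,195],.04); print(s[i],b,np.degrees(np.arctan2(b[1]-.0643,b[0]-.594)))
cc=p['pixels'][170:350,190:430]; cv2.imwrite('pics/end.png',cv2.resize(cc[:,:,::-1],(800,600),interpolation=cv2.INTER_CUBIC))
E
```

```text
[0.6582 0.16   0.121 ] [-1.5668  3.0015 -0.4546]
clamp_ball 0.72 [331, 268, 377, 286]
clamp 0.6 [327, 271, 376, 290]
43.5 [385.9022 299.1533]
0 [356.7755 300.3483]
-15 [347.4787 296.6867]
-30 [339.7471 291.308 ]
-40 [335.7336 286.9799]
-48 [333.2743 283.2074]
-55 [331.705  279.7497]
[  48    0   54   34 1029] [405.5637 251.7959]
[ 52  33  34  15 101] [398.3366 281.1683]
[ 1 40  6  6 32] [333.5 282.5]
[ 17  41  73  22 132] [381.7197 290.5833]
[0.6586 0.1486 0.1188] [-0.5642 -1.564   0.8017]
now (np.float64(307.9450180131204), np.float64(191.72390559366644), array([ 0.5576, -0.0175,  0.026 ]), array([0.5623, 0.2722, 0.031 ]), np.float64(0.007765139250328346))
start (np.float64(315.50631478346673), np.float64(195.76953745558157), array([ 0.5576, -0.0365,  0.026 ]), array([0.5623, 0.2621, 0.031 ]), np.float64(0.01660187431285287))
0.85 [446, 282, 554, 349]
0.78 [441, 178, 497, 212]
0.61 [363, 245, 393, 327]
[44 13  8  7 44] [ 0.65869513 -0.00452074  0.04      ] -46.76986331465704
[ 0 59  7 21 40] [0.52730912 0.10489385 0.04      ] 148.6716827573977
```

View pics/end.png

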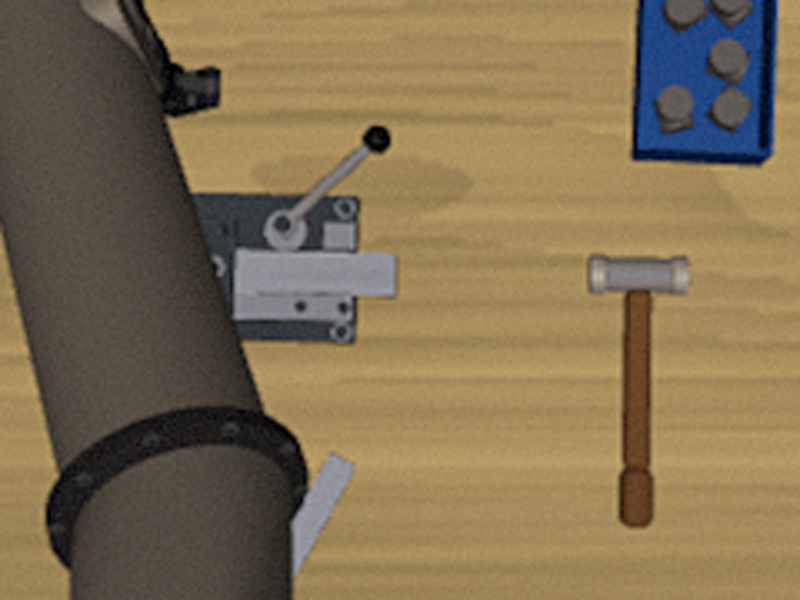

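The picture shows the lever swung to the ball at (377,138), a turn of about 90°, so closed. The tail has not moved (307.95 px against 307.97 before), and the mallet lies flat and clear at (640,390).

```bash
python3 -c "
from bench import r
print(r.hand_in())"
```

```text
the job is handed in; nothing more can be done
None
```

I've handed the job in: the bar is tapped home against the stop, the clamp lever is closed at its end stop and the mallet lies flat, clear of the jig. The hand-in returned no verdict, and the arm hid the knob from the last picture; it had not moved when last seen, just before the clamp was closed.

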